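# Nest a tapered beaker into the stack and press it level with the gauge

## Task

Nest the loose blue beaker upright into the blue beaker in the stand, then press it lightly down until its rim is level with the yellow top of the gauge post. Stop there: pressed farther, the taper wedges and jams. Let go of it, and leave the white beaker standing where it is.

Things in the scene. Friction and masses are not known exactly. Their poses are not given: they have to be found in the camera images.
- blue_beaker: loose blue plastic tapered beaker, round, open-topped, 95 mm high, 56 mm across the rim (59 over its thin lip), 40 mm across the foot, walls 2 mm, about 60 g, standing on the worktop. Origin at the centre of its underside, z up its axis. 53 mm across at 18 mm below the rim, a good place to grip it from outside.
- white_beaker: bystander: loose white beaker, wider and shorter, 80 mm high, 66 mm across the rim, 52 mm across the foot; does not fit the stack. Origin at the centre of its underside, z up.
- stack_mouth (a point): centre of the mouth, at rim height, of the like blue beaker in the stand's grey sleeve (mouth 52 mm wide inside; z up). It slides only straight down, at a steady push of about 8 N, and stays where left. A ledge inside, 45 mm below the mouth, carries the nested beaker's foot: its rim is then 50 mm above this mouth, 12 to 18 mm above the gauge before pressing; side play 2 mm.
- gauge_top (a point): centre of the top face of the yellow cap (20 mm across) on the slim steel gauge post, 172 mm above the worktop, 88 mm from the stack's axis; x points away from the stack, z up. The stand (plate 190 x 104 x 10 mm, sleeve 71 mm across and 76 mm high) is fixed. A nested rim 12 mm below the gauge top counts as jammed.
Not all that is in view belongs to the job. Of the things that look like the blue_beaker, the larger one is meant.

How it is judged:
On the way, in this order (a step that is already met when the one before it is completed fails the run):
1. the blue beaker's foot is inside the mouth of the stack, before the stack has been pressed down to the gauge (horizontal distance between blue_beaker and stack_mouth below 0.012 m and z of blue_beaker in the frame of stack_mouth below -0.01 m and z of stack_mouth in the frame of gauge_top above -0.042 m), for 0.1 s.
2. the fingers, on the beaker, have pressed its rim down to the gauge (at most 7 mm above it) (contact force between the fingers and blue_beaker above 0.3 N and horizontal distance between blue_beaker and stack_mouth below 0.012 m and z of blue_beaker in the frame of gauge_top below -0.088 m), for 0.05 s.
At the end, for the whole second after the job is handed in: The blue beaker stands nested in the stack at rest and released: within 8 mm of the stack's axis, upright within 8 degrees, its foot at least 38 mm below the stack's mouth, its rim level with the gauge top within 7 mm; the white beaker stands upright (horizontal distance between blue_beaker and stack_mouth below 0.008 m and angle between each of blue_beaker, white_beaker's own z axis and vertical below 0.14 rad and z of blue_beaker in the frame of stack_mouth below -0.038 m and z of blue_beaker in the frame of gauge_top between -0.102 and -0.088 m and linear speed of blue_beaker below 0.02 m/s); the robot touches nothing.
It fails at once if the stack is pressed so far that it jams: its mouth more than 62 mm below the gauge top (12 mm past level) (z of stack_mouth in the frame of gauge_top below -0.062 m).
It fails at once if the white beaker is moved by more than 30 mm (distance of white_beaker from where it was at the start of the episode above 0.03 m).
It also fails if it takes over 40 s, if anything falls off the work surface, if the arm or the gripper's body presses on something with over 40 N, if the wrist force passes 120 N, or if a joint passes its speed limit or range.

## Robot

A 6-joint arm with a two-finger parallel gripper is mounted at the origin on a cart in front of the work surface, level with it; the furniture and walls round the work are solid. World frame = base frame: x ahead of the robot, y to its left, z up, the work surface at z = 0. Lengths are in m, angles in rad, forces in N, time in s.
With the tool pointing down it reaches from about 0.25 to 0.8 m from the base axis. Payload 8.5 kg.
Tool frame: the origin (TCP) lies midway between the tips of the shut fingers; the grasp point (between the pads) lies env.grip_depth behind it (env.grip_depth is the distance from the TCP to the grasp point, in m); z points along the fingers, y is the line along which they close (so a half turn about z gives the same grasp; the last joint's range is limited). The gripper opens to 85 mm and grips with 20 to 120 N. Pads are 22 mm wide; open, the fingers measure 114 mm over their backs; the gripper's body (76 mm by 85 mm) begins 54 mm behind the grasp point. The pads swing forward as they close: fully open they stand 13 mm farther back than shut.
Start: joints at [1.288, 0.238, -0.013, 1.319, 0, 1.571], TCP at [0.146, 0.504, 0.231] pointing down, gripper open.
Joint ranges: [-2.66, 2.66], [-1.03, 1.9], [-1.14, 1.46], [-1.82, 2.27], [-1.45, 1.34], [-3.14, 3.14]. Speed limits (rad/s): [2.22, 2.22, 2.79, 3.14, 3.14, 3.14].

## Interface

Orientations are given as a rotation vector (axis times angle).
In Python, from rig import env gives the robot as it stands.
- The arm moves only by the shell command python3 -m inch 'ROWS'. ROWS is JSON, a list of rows, each an object with "delta_pos": the shift along the tool's x, y, z in mm, a list of three; "angular": the turn, a rotation vector about the tool's x, y, z in degrees, a list of three; "hand": the closure, from 0 (fully open) to 1 (shut). In form: [{"delta_pos": [x, y, z], "angular": [wx, wy, wz], "hand": hand}, ...]. A call has 1 to 20 rows; each row is the pose to reach, as a shift and turn from the pose commanded when the call began, along the tool's axes at that moment; what a row does not reach only later rows make up. A row lasts 1/10 s, in which the tool goes at most 50 mm and 8.59 degrees, less where a joint would pass 70% of its speed; a pose out of reach is approached as far as the arm can. A call with a gripper value outside its range is refused whole. The fingers move at their own pace and stop on an object; the grip force is fixed at half the most. Time passes only in rows, so rows that repeat a pose let the fingers close. It gives the time, the measured TCP pose, the force, the opening and the grip force at its end, in the units of the state.
- env.observe(): the state, without advancing time (a new reading comes with each control period).
- env.snapshot(name): name is "scene" or "top"; returns a dict with "color" (480x640x3 uint8, red, green, blue), "z_map" (480x640 float32, m along the optical axis (not along the pixel's ray), 0 where there is no reading), "fx", "fy", "cx", "cy" (pixels), "k1" (the pictures are not rectified: a ray, as slopes to the right and down, at radius r is drawn at 1 + k1 r^2 times it, then the intrinsics apply), "rvec" (rotation vector, rad) and "tvec" (3), from world to camera coordinates, as OpenCV has them. Camera axes: x right, y down, z forward; pixel columns grow to the right and rows downward; lengths in m; the calibration is good to about 2 mm. A picture is of the moment at which its call begins.
- env.sign_off(): hands the job in; it is judged then, once.
The state is a dict: "clock": time; "joint_pos": joint angles; "joint_vel": joint speeds; "effort": joint torques, N m; "tcp_pos": TCP position; "tool_rot": TCP orientation; "force": force on the tool from outside, world axes, zero at the start; "wrist_torque": the same for the moment, N m; "gripper_width": finger opening in m; "finger_force": force on a finger pad.
Only numpy, scipy, OpenCV 4.12 (cv2) and the standard library are available. Lean on these libraries where they do the work, as an engineer would, in place of code of your own. Each camera call takes 0.05 s, during which the arm holds its last target. There are 200 camera calls.

## Working session

There is one attempt and no reset: what is moved stays moved. The work goes in short steps, Python scripts to look and compute and a shell command to move; the robot and the scene stay as the last step left them, time stands still between calls to the robot, and variables do not carry over. Pictures are saved under pics/ and viewed, at most 10 in all, crops included, and the job is handed in when it is done.

```bash
ls; mkdir -p pics
cat > h.py <<'E'
import numpy as np, cv2
from rig import env
def snap(n,name=None):
    s=env.snapshot(n)
    if name: cv2.imwrite(f'pics/{name}.png',s['color'][:,:,::-1])
    return s
def cloud(s):
    v,u=np.mgrid[0:480,0:640]
    x=(u-s['cx'])/s['fx'];y=(v-s['cy'])/s['fy']
    a,b=x.copy(),y.copy()
    for _ in range(15):
        f=1+s['k1']*(a*a+b*b);a=x/f;b=y/f
    z=s['z_map'];P=np.stack([a*z,b*z,z],-1)
    R=cv2.Rodrigues(np.array(s['rvec'],float))[0]
    W=(P-np.array(s['tvec']).reshape(3))@R
    W[z==0]=np.nan
    return W
E
python3 - <<'E'
from h import *
print(env.observe(),env.grip_depth)
for n in('scene','top'):
    s=snap(n,n+'0');np.savez(n+'0.npz',**s);W=cloud(s);R=cv2.Rodrigues(np.array(s['rvec'],float))[0];print(n,-R.T@np.array(s['tvec']).reshape(3),s['fx'],s['k1'])
    hsv=cv2.cvtColor(s['color'],cv2.COLOR_RGB2HSV)
    for nm,lo,hi in(('blue',(95,90,40),(130,255,255)),('yel',(20,120,80),(35,255,255))):
        m=cv2.inRange(hsv,lo,hi);k,l,st,c=cv2.connectedComponentsWithStats(m)
        for i in range(1,k):
            if st[i,4]>40:
                p=W[l==i];print(nm,st[i],np.nanpercentile(p,[2,50,98],axis=0).round(3).tolist())
E
```

```text
pics
{'clock': 0.0, 'joint_pos': array([ 1.28800103e+00,  2.38792773e-01, -1.42853031e-02,  1.31917269e+00,
       -1.69325761e-05,  1.57080495e+00]), 'joint_vel': array([-6.82053527e-05, -3.05259722e-04, -1.21494871e-03, -5.81091460e-04,
        1.14383042e-04, -6.03243189e-05]), 'effort': array([-3.82630196e-04, -5.38774967e+01,  3.46439767e+01,  1.82044163e-02,
        5.93429536e-05, -1.06564272e-05]), 'tcp_pos': array([0.14638445, 0.50374227, 0.23065923]), 'tool_rot': array([-4.42721834e-01, -3.11005051e+00,  2.26544806e-03]), 'force': array([ 0.51286926, -0.54611223,  0.24051311]), 'wrist_torque': array([-0.02599522,  0.00156207, -0.01101639]), 'finger_force': 0.0, 'gripper_width': 0.0854048079257735} 0.0187
scene [-0.22894477 -0.31194876  0.66982005] 437.48410955667555 0.032091161765506665
blue [408  36  17  12 145] [[3.301, 0.625, 0.015], [3.328, 0.681, 0.059], [3.402, 0.738, 0.08]]
blue [503 119  13  24 105] [[1.306, -0.255, 0.05], [1.32, -0.24, 0.139], [1.597, -0.205, 0.195]]
blue [105 120  18   7  67] [[0.988, 1.295, 0.004], [1.022, 1.323, 0.01], [1.052, 1.357, 0.014]]
blu
[... 3307 characters left out ...]
 0.106], [0.698, 0.417, 0.112]]
yel [ 35 196  19  13 103] [[0.616, 0.688, 0.073], [0.627, 0.716, 0.093], [0.642, 0.738, 0.1]]
yel [ 31 215  32  18 206] [[0.556, 0.665, 0.076], [0.567, 0.714, 0.09], [0.597, 0.75, 0.098]]
yel [158 217  16  14  97] [[0.558, 0.378, 0.081], [0.578, 0.401, 0.108], [0.589, 0.414, 0.113]]
yel [425 220   8   8  51] [[0.561, -0.221, 0.166], [0.569, -0.213, 0.171], [0.577, -0.205, 0.176]]
yel [ 40 234  36  28 363] [[0.486, 0.624, 0.073], [0.518, 0.674, 0.091], [0.545, 0.72, 0.112]]
yel [ 28 257  22  11 118] [[0.469, 0.695, 0.081], [0.484, 0.712, 0.091], [0.493, 0.748, 0.098]]
yel [ 64 278   9   8  49] [[0.427, 0.625, 0.075], [0.434, 0.632, 0.11], [0.441, 0.647, 0.117]]
```

Run:
```python
from h import *
for n in('scene','top'):
    s=dict(np.load(n+'0.npz'));W=cloud(s)
    hsv=cv2.cvtColor(s['color'],cv2.COLOR_RGB2HSV);m=cv2.inRange(hsv,(95,90,40),(130,255,255))>0
    for nm,c,h in(('loose',(.495,.287),(.085,.1)),('stack',(.48,-.206),(.128,.145)),('small',(.415,.375),(.065,.08))):
        q=m&(np.hypot(W[...,0]-c[0],W[...,1]-c[1])<.05)&(W[...,2]>h[0])&(W[...,2]<h[1])
        p=W[q];(cx,cy),r=cv2.minEnclosingCircle(p[:,:2].astype(np.float32));A=np.c_[2*p[:,:2],np.ones(len(p))];f=np.linalg.lstsq(A,(p[:,:2]**2).sum(1),rcond=None)[0]
        print(n,nm,len(p),'enc',round(cx,4),round(cy,4),round(r,4),'fit',f[:2].round(4),'zmax',np.percentile(p[:,2],[50,90,98]).round(4))
    q=(W[...,2]>.165)&(W[...,2]<.18)&(np.hypot(W[...,0]-.568,W[...,1]+.213)<.03);print('gauge',W[q].mean(0),q.sum())
```

```text
scene loose 184 enc 0.4934 0.2833 0.03 fit [0.4926 0.2842] zmax [0.092  0.0962 0.0973]
scene stack 283 enc 0.4797 -0.2046 0.0297 fit [ 0.4796 -0.2052] zmax [0.1345 0.1379 0.1388]
scene small 86 enc 0.4136 0.3695 0.0233 fit [0.4135 0.3697] zmax [0.0694 0.0728 0.0741]
gauge [ 0.56424871 -0.2136414   0.17116289] 70
top loose 131 enc 0.4954 0.2853 0.0298 fit [0.4946 0.2847] zmax [0.0935 0.0978 0.0986]
top stack 118 enc 0.4813 -0.2049 0.0292 fit [ 0.4814 -0.2044] zmax [0.1353 0.139  0.1415]
top small 77 enc 0.4148 0.3716 0.022 fit [0.4148 0.3712] zmax [0.0696 0.074  0.0761]
gauge [ 0.56786138 -0.21334357  0.17144868] 57
```

View pics/scene0.png

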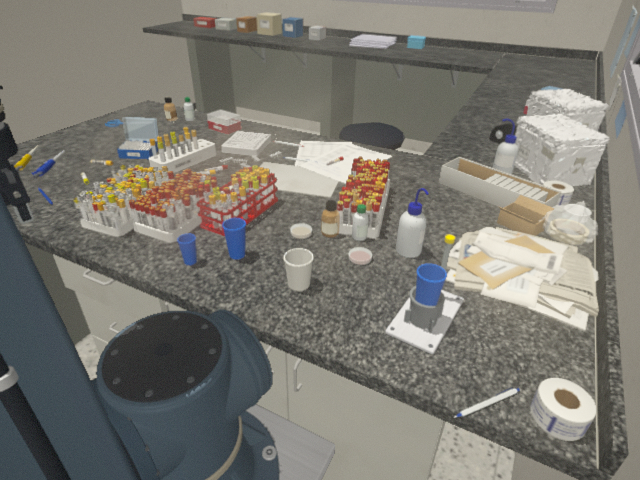

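View pics/top0.png

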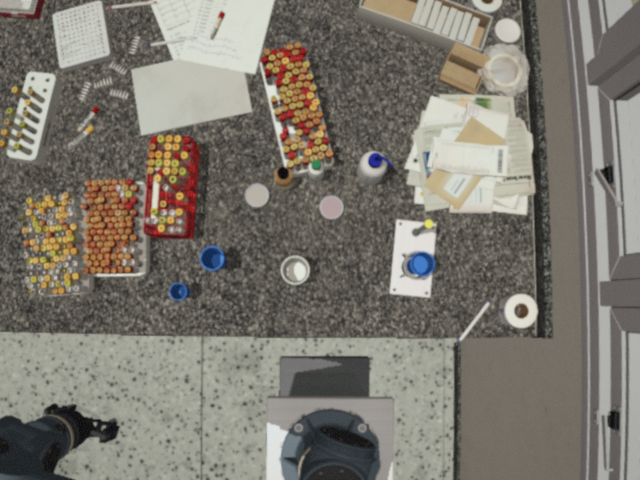

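The scene view shows the large loose beaker at about (234,238), the smaller decoy at (188,250), the white beaker at (298,268) and the stack with its gauge at (430,290). In the top view, the red rack lies just left of and above the loose beaker, so I'll close the fingers along world x.

```bash
cat >> h.py <<'E'
from scipy.spatial.transform import Rotation as Ro
def plan(x,y,z,closing):
    """print shift (tool mm) and turn (deg) to a tool-down pose with tool y along angle closing (deg, mod 180)"""
    o=env.observe();R=Ro.from_rotvec(o['tool_rot']).as_matrix();c=np.radians(closing)
    for s in(1,-1):
        Y=s*np.array([np.cos(c),np.sin(c),0]);Z=np.array([0,0,-1.]);T=np.c_[np.cross(Y,Z),Y,Z]
        print('turn',np.degrees(Ro.from_matrix(R.T@T).as_rotvec()).round(1))
    print('shift',(1000*R.T@(np.array([x,y,z])-o['tcp_pos'])).round(1),'down axis',R[:,2].round(3),'toolx',R[:,0].round(3),'q',o['joint_pos'].round(2))
E
python3 - <<'E'
from h import *
s=dict(np.load('top0.npz'));W=cloud(s)
q=(W[...,2]>.02)&(np.hypot(W[...,0]-.494,W[...,1]-.2845)<.1)&(np.hypot(W[...,0]-.494,W[...,1]-.2845)>.036)
p=W[q];i=np.argsort(np.hypot(p[:,0]-.494,p[:,1]-.2845));print(p[i[::max(1,len(i)//25)]].round(3))
plan(.494,.2845,.18,0)
E
```

```text
[[0.55  0.355 0.081]
 [0.552 0.354 0.041]
 [0.549 0.357 0.041]
 [0.548 0.358 0.075]
 [0.549 0.358 0.044]
 [0.55  0.358 0.077]
 [0.558 0.352 0.073]
 [0.557 0.353 0.077]
 [0.555 0.356 0.075]
 [0.556 0.356 0.046]
 [0.561 0.352 0.072]
 [0.548 0.363 0.075]
 [0.561 0.354 0.045]
 [0.562 0.353 0.078]
 [0.548 0.366 0.076]
 [0.557 0.359 0.042]
 [0.559 0.358 0.068]
 [0.427 0.356 0.071]
 [0.429 0.359 0.071]
 [0.547 0.367 0.079]
 [0.432 0.361 0.07 ]
 [0.556 0.362 0.071]
 [0.558 0.36  0.069]
 [0.568 0.352 0.075]
 [0.552 0.366 0.065]
 [0.548 0.369 0.054]]
turn [-0.1  0.  73.8]
turn [-1.000e-01 -1.000e-01 -1.062e+02]
shift [-395.  -113.5   50.9] down axis [-0.    -0.001 -1.   ] toolx [-0.96   0.279 -0.   ] q [ 1.29  0.24 -0.01  1.32 -0.    1.57]
```

```bash
python3 -m inch '[{"delta_pos":[-395,-113.5,40],"angular":[0,0,73.8],"hand":0},{"delta_pos":[-395,-113.5,40],"angular":[0,0,73.8],"hand":0},{"delta_pos":[-395,-113.5,40],"angular":[0,0,73.8],"hand":0},{"delta_pos":[-395,-113.5,40],"angular":[0,0,73.8],"hand":0},{"delta_pos":[-395,-113.5,40],"angular":[0,0,73.8],"hand":0},{"delta_pos":[-395,-113.5,40],"angular":[0,0,73.8],"hand":0},{"delta_pos":[-395,-113.5,40],"angular":[0,0,73.8],"hand":0},{"delta_pos":[-395,-113.5,40],"angular":[0,0,73.8],"hand":0},{"delta_pos":[-395,-113.5,40],"angular":[0,0,73.8],"hand":0},{"delta_pos":[-395,-113.5,40],"angular":[0,0,73.8],"hand":0},{"delta_pos":[-395,-113.5,40],"angular":[0,0,73.8],"hand":0},{"delta_pos":[-395,-113.5,40],"angular":[0,0,73.8],"hand":0},{"delta_pos":[-395,-113.5,40],"angular":[0,0,73.8],"hand":0},{"delta_pos":[-395,-113.5,40],"angular":[0,0,73.8],"hand":0}]'; python3 -c "
from h import *
plan(.494,.2845,.055,0)"
```

```text
clock: 1.5
tcp_pos: [0.4935, 0.2856, 0.1916]
tool_rot: [2.219, 2.224, 0.0]
force: [-0.6, 0.0, 0.8]
gripper_width: 0.0856
finger_force: 0.0
turn [ 0.  -0.   0.1]
turn [   0.     0.  -179.9]
shift [ -1.1   0.5 136.6] down axis [ 0.  0. -1.] toolx [-0.002  1.     0.   ] q [ 0.52  0.33  0.01  1.25 -0.    2.09]
```

```bash
python3 -m inch '[{"delta_pos":[-1,0.5,40],"angular":[0,0,0],"hand":0},{"delta_pos":[-1,0.5,75],"angular":[0,0,0],"hand":0},{"delta_pos":[-1,0.5,100],"angular":[0,0,0],"hand":0},{"delta_pos":[-1,0.5,120],"angular":[0,0,0],"hand":0},{"delta_pos":[-1,0.5,137],"angular":[0,0,0],"hand":0},{"delta_pos":[-1,0.5,137],"angular":[0,0,0],"hand":0},{"delta_pos":[-1,0.5,137],"angular":[0,0,0],"hand":1},{"delta_pos":[-1,0.5,137],"angular":[0,0,0],"hand":1},{"delta_pos":[-1,0.5,137],"angular":[0,0,0],"hand":1},{"delta_pos":[-1,0.5,137],"angular":[0,0,0],"hand":1},{"delta_pos":[-1,0.5,137],"angular":[0,0,0],"hand":1},{"delta_pos":[-1,0.5,137],"angular":[0,0,0],"hand":1},{"delta_pos":[-1,0.5,137],"angular":[0,0,0],"hand":1}]'; python3 -c "
from h import *
s=snap('scene','g1');plan(.48,-.205,.27,0)
cv2.imwrite('pics/g1c.png',cv2.resize(s['color'][130:330,130:350,::-1],None,fx=2.5,fy=2.5))"
```

```text
clock: 2.8
tcp_pos: [0.4951, 0.2843, 0.0559]
tool_rot: [2.221, 2.221, 0.003]
force: [-1.2, -0.6, 5.7]
gripper_width: 0.0531
finger_force: 61.7
turn [ 0.1 -0.1  0. ]
turn [ 1.0e-01  2.0e-01 -1.8e+02]
shift [-489.1  -14.8 -214.7] down axis [ 0.002  0.001 -1.   ] toolx [-0.     1.     0.001] q [ 0.52  0.43 -0.21  0.93  0.    2.09]
```

View pics/g1c.png

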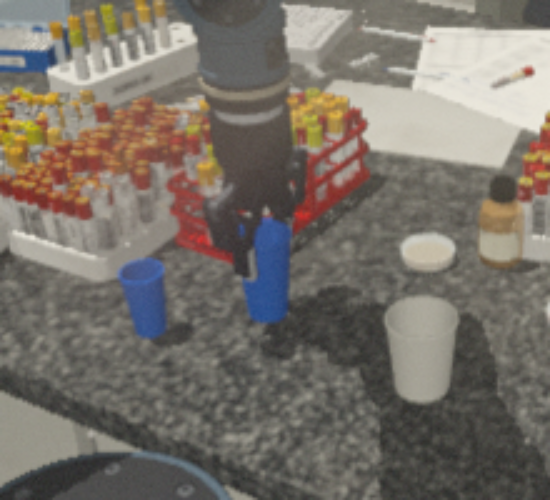

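The beaker is gripped between the pads, at 53 mm opening, with the TCP 55.9 mm above its foot. Next I lift and carry it.

```bash
python3 -m inch '[{"delta_pos":[0,0,-30],"angular":[0,0,0],"hand":1},{"delta_pos":[0,0,-70],"angular":[0,0,0],"hand":1},{"delta_pos":[0,0,-120],"angular":[0,0,0],"hand":1},{"delta_pos":[0,0,-170],"angular":[0,0,0],"hand":1},{"delta_pos":[-20,-2,-205],"angular":[0,0,0],"hand":1},{"delta_pos":[-60,-3,-214],"angular":[0,0,0],"hand":1},{"delta_pos":[-105,-4,-214],"angular":[0,0,0],"hand":1},{"delta_pos":[-150,-5,-214],"angular":[0,0,0],"hand":1},{"delta_pos":[-195,-6,-214],"angular":[0,0,0],"hand":1},{"delta_pos":[-240,-8,-214],"angular":[0,0,0],"hand":1},{"delta_pos":[-285,-9,-214],"angular":[0,0,0],"hand":1},{"delta_pos":[-330,-11,-214],"angular":[0,0,0],"hand":1},{"delta_pos":[-375,-12,-214],"angular":[0,0,0],"hand":1},{"delta_pos":[-420,-13,-214],"angular":[0,0,0],"hand":1},{"delta_pos":[-455,-14,-214],"angular":[0,0,0],"hand":1},{"delta_pos":[-480,-15,-214],"angular":[0,0,0],"hand":1},{"delta_pos":[-489,-15,-214],"angular":[0,0,0],"hand":1},{"delta_pos":[-489,-15,-214],"angular":[0,0,0],"hand":1},{"delta_pos":[-489,-15,-214],"angular":[0,0,0],"hand":1}]'
python3 - <<'E'
from h import *
s=snap('scene','c1');W=cloud(s);plan(.48,-.205,.19,0)
t=env.observe()['tcp_pos'];f=t[2]-.0559
m=cv2.inRange(cv2.cvtColor(s['color'],cv2.COLOR_RGB2HSV),(95,90,40),(130,255,255))>0
for nm,a,b in(('held low',f-.01,f+.03),('held mid',f+.02,f+.06),('stack',.125,.145)):
    q=m&(np.hypot(W[...,0]-.48,W[...,1]+.205)<.07)&(W[...,2]>a)&(W[...,2]<b);p=W[q]
    A=np.c_[2*p[:,:2],np.ones(len(p))];g=np.linalg.lstsq(A,(p[:,:2]**2).sum(1),rcond=None)[0]
    print(nm,len(p),g[:2].round(4),np.sqrt(g[2]+g[0]**2+g[1]**2).round(4),'z',np.percentile(p[:,2],[1,50,99]).round(4))
cv2.imwrite('pics/c1c.png',cv2.resize(s['color'][150:370,340:540,::-1],None,fx=2.5,fy=2.5))
E
```

```text
clock: 4.75
tcp_pos: [0.4796, -0.2044, 0.2687]
tool_rot: [2.221, 2.221, 0.001]
force: [0.8, -0.1, -1.7]
gripper_width: 0.0533
finger_force: 63.0
turn [ 0.  -0.   0.1]
turn [   0.     0.  -179.9]
shift [-1.   0.3 78.7] down axis [ 0.  0. -1.] toolx [-0.001  1.     0.   ] q [-0.4   0.22  0.06  1.41  0.    1.17]
held low 276 [ 0.4765 -0.203 ] 0.0198 z [0.2154 0.2293 0.2424]
held mid 440 [ 0.4776 -0.2029] 0.0222 z [0.2333 0.2525 0.2724]
stack 333 [ 0.4797 -0.2049] 0.0265 z [0.1252 0.1326 0.1389]
```

View pics/c1c.png

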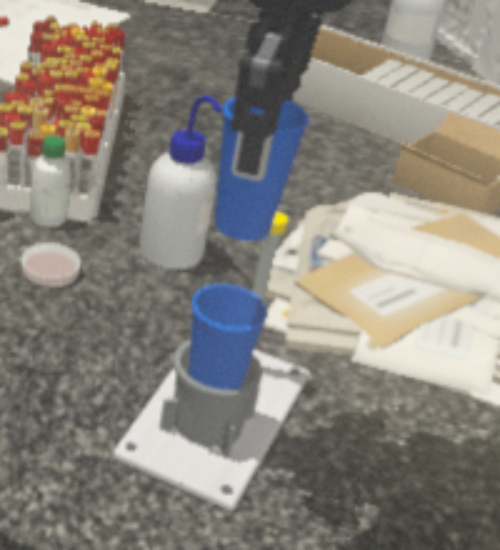

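The held beaker hangs above the stack with its foot near (247,235) in the crop and the mouth at (228,295). Circle fits put it about 2.5 mm off in x and −2 mm in y, so I correct for that while lowering.

```bash
python3 -m inch '[{"delta_pos":[-2,2.5,20],"angular":[0,0,0],"hand":1},{"delta_pos":[-2,2.5,45],"angular":[0,0,0],"hand":1},{"delta_pos":[-2,2.5,65],"angular":[0,0,0],"hand":1},{"delta_pos":[-2,2.5,75],"angular":[0,0,0],"hand":1},{"delta_pos":[-2,2.5,82],"angular":[0,0,0],"hand":1},{"delta_pos":[-2,2.5,89],"angular":[0,0,0],"hand":1},{"delta_pos":[-2,2.5,96],"angular":[0,0,0],"hand":1},{"delta_pos":[-2,2.5,100],"angular":[0,0,0],"hand":1},{"delta_pos":[-2,2.5,100],"angular":[0,0,0],"hand":1}]'
python3 - <<'E'
from h import *
s=snap('scene','c2')
cv2.imwrite('pics/c2c.png',cv2.resize(s['color'][190:370,360:520,::-1],None,fx=3,fy=3))
W=cloud(s);t=env.observe()['tcp_pos'];f=t[2]-.0559;print(f)
m=cv2.inRange(cv2.cvtColor(s['color'],cv2.COLOR_RGB2HSV),(95,90,40),(130,255,255))>0
q=m&(np.hypot(W[...,0]-.48,W[...,1]+.205)<.05)&(W[...,2]>.1);print(np.histogram(W[q][:,2],12))
E
```

```text
clock: 5.7
tcp_pos: [0.482, -0.2071, 0.168]
tool_rot: [-2.221, -2.221, 0.0]
force: [-0.0, -0.1, -1.0]
gripper_width: 0.0531
finger_force: 63.0
0.1124791001920504
(array([ 80,  87,  97, 129, 137,  85,  91,  50,  50,  69,  76,  97]), array([0.10021497, 0.10933154, 0.1184481 , 0.12756467, 0.13668123,
       0.14579779, 0.15491436, 0.16403092, 0.17314748, 0.18226405,
       0.19138061, 0.20049718, 0.20961374]))
```

View pics/c2c.png

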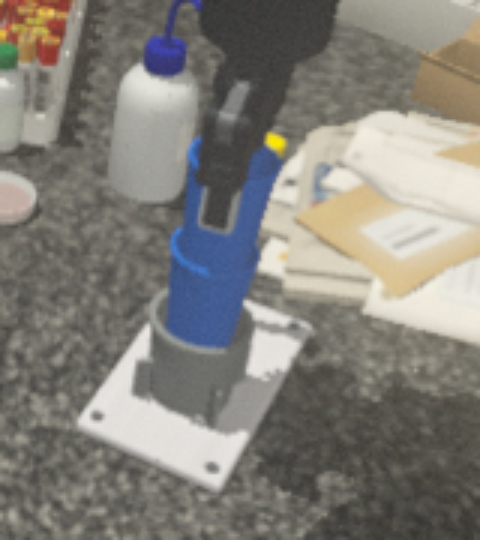

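The foot is inside the mouth at (215,245) and there is no side force. I keep lowering towards the ledge.

```bash
python3 -m inch '[{"delta_pos":[0,0,5],"angular":[0,0,0],"hand":1},{"delta_pos":[0,0,9],"angular":[0,0,0],"hand":1},{"delta_pos":[0,0,13],"angular":[0,0,0],"hand":1},{"delta_pos":[0,0,16],"angular":[0,0,0],"hand":1},{"delta_pos":[0,0,16],"angular":[0,0,0],"hand":1},{"delta_pos":[0,0,16],"angular":[0,0,0],"hand":1}]'
python3 -m inch '[{"delta_pos":[0,0,2],"angular":[0,0,0],"hand":1},{"delta_pos":[0,0,4],"angular":[0,0,0],"hand":1},{"delta_pos":[0,0,6],"angular":[0,0,0],"hand":1},{"delta_pos":[0,0,6],"angular":[0,0,0],"hand":1},{"delta_pos":[0,0,6],"angular":[0,0,0],"hand":1}]'
```

```text
clock: 6.35
tcp_pos: [0.4821, -0.2071, 0.1523]
tool_rot: [-2.221, -2.221, 0.0]
force: [0.5, -0.0, -0.5]
gripper_width: 0.0536
finger_force: 63.0
clock: 6.85
tcp_pos: [0.4822, -0.2072, 0.1465]
tool_rot: [2.221, 2.221, 0.0]
force: [0.1, -0.0, 1.7]
gripper_width: 0.0533
finger_force: 63.1
```

```bash
python3 -m inch '[{"delta_pos":[0,0,2],"angular":[0,0,0],"hand":1},{"delta_pos":[0,0,4],"angular":[0,0,0],"hand":1},{"delta_pos":[0,0,6],"angular":[0,0,0],"hand":1},{"delta_pos":[0,0,8],"angular":[0,0,0],"hand":1},{"delta_pos":[0,0,8],"angular":[0,0,0],"hand":1},{"delta_pos":[0,0,8],"angular":[0,0,0],"hand":1}]'
python3 - <<'E'
from h import *
W=None
for n in('scene','top'):
    s=snap(n);W=cloud(s);hsv=cv2.cvtColor(s['color'],cv2.COLOR_RGB2HSV);m=cv2.inRange(hsv,(95,90,40),(130,255,255))>0
    q=m&(np.hypot(W[...,0]-.48,W[...,1]+.205)<.05)&(W[...,2]>.14);p=W[q];print(n,len(p),np.percentile(p[:,2],[50,90,98]) if len(p) else 0)
    q=(W[...,2]>.155)&(np.hypot(W[...,0]-.567,W[...,1]+.213)<.014)&(cv2.inRange(hsv,(20,100,80),(35,255,255))>0);print('gauge',W[q].mean(0),W[q][:,2].max())
    if n=='scene':cv2.imwrite('pics/c3c.png',cv2.resize(s['color'][190:370,360:520,::-1],None,fx=3,fy=3))
E
```

```text
clock: 7.45
tcp_pos: [0.4822, -0.2072, 0.1385]
tool_rot: [2.221, 2.221, -0.0]
force: [-0.3, -0.2, 4.9]
gripper_width: 0.0532
finger_force: 63.2
scene 309 [0.16392214 0.17886004 0.18048204]
gauge [ 0.56403948 -0.21930365  0.16883093] 0.17368961204297134
top 82 [0.17813002 0.27650951 0.28128855]
gauge [ 0.56789187 -0.2131596   0.17118253] 0.17663786450365404
```

View pics/c3c.png

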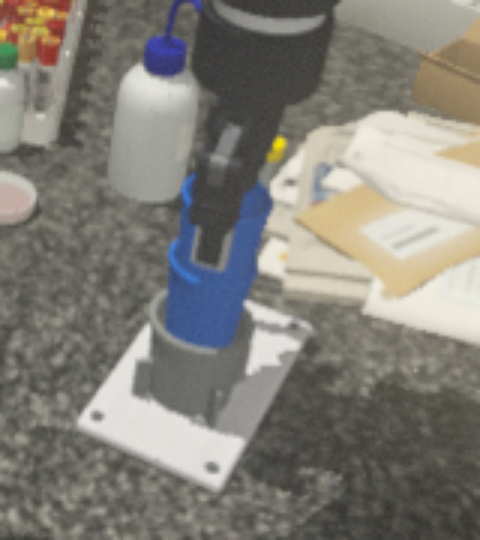

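Rim reads about 178 mm, consistent with the TCP prediction, so 5.5 mm remains.

```bash
python3 -m inch '[{"delta_pos":[0,0,1.5],"angular":[0,0,0],"hand":1},{"delta_pos":[0,0,3],"angular":[0,0,0],"hand":1},{"delta_pos":[0,0,4.5],"angular":[0,0,0],"hand":1},{"delta_pos":[0,0,5.5],"angular":[0,0,0],"hand":1},{"delta_pos":[0,0,5.5],"angular":[0,0,0],"hand":1},{"delta_pos":[0,0,5.5],"angular":[0,0,0],"hand":1}]'
python3 - <<'E'
from h import *
s=snap('scene');W=cloud(s);hsv=cv2.cvtColor(s['color'],cv2.COLOR_RGB2HSV);m=cv2.inRange(hsv,(95,90,40),(130,255,255))>0
q=m&(np.hypot(W[...,0]-.48,W[...,1]+.205)<.05)&(W[...,2]>.14);p=W[q];print(len(p),np.percentile(p[:,2],[50,90,98]))
E
```

```text
clock: 8.15
tcp_pos: [0.4822, -0.2072, 0.133]
tool_rot: [2.221, 2.221, 0.0]
force: [-0.7, 0.6, 5.3]
gripper_width: 0.0534
finger_force: 63.3
276 [0.16030479 0.17316394 0.17454929]
```

```bash
python3 -m inch '[{"delta_pos":[0,0,0],"angular":[0,0,0],"hand":0},{"delta_pos":[0,0,0],"angular":[0,0,0],"hand":0},{"delta_pos":[0,0,0],"angular":[0,0,0],"hand":0},{"delta_pos":[0,0,0],"angular":[0,0,0],"hand":0},{"delta_pos":[0,0,0],"angular":[0,0,0],"hand":0},{"delta_pos":[0,0,0],"angular":[0,0,0],"hand":0},{"delta_pos":[0,0,-10],"angular":[0,0,0],"hand":0},{"delta_pos":[0,0,-30],"angular":[0,0,0],"hand":0},{"delta_pos":[0,0,-60],"angular":[0,0,0],"hand":0},{"delta_pos":[0,0,-100],"angular":[0,0,0],"hand":0},{"delta_pos":[0,0,-130],"angular":[0,0,0],"hand":0},{"delta_pos":[0,0,-130],"angular":[0,0,0],"hand":0},{"delta_pos":[0,0,-130],"angular":[0,0,0],"hand":0}]'
python3 - <<'E'
from h import *
s=snap('scene');W=cloud(s);hsv=cv2.cvtColor(s['color'],cv2.COLOR_RGB2HSV);m=cv2.inRange(hsv,(95,90,40),(130,255,255))>0
near=m&(np.hypot(W[...,0]-.48,W[...,1]+.205)<.05)
for a,b in((.165,.19),(.152,.166),(.138,.153),(.128,.14),(.1,.125)):
    p=W[near&(W[...,2]>a)&(W[...,2]<b)];A=np.c_[2*p[:,:2],np.ones(len(p))];g=np.linalg.lstsq(A,(p[:,:2]**2).sum(1),rcond=None)[0];print(a,len(p),g[:2].round(4),p[:,2].max().round(4),np.percentile(p[:,2],[90,98]).round(4),'r',np.sqrt(g[2]+g[0]**2+g[1]**2).round(4))
p=W[near];h=np.histogram(np.hypot(p[:,0]-.48,p[:,1]+.205),5)
d=np.hypot(p[:,0]-.48,p[:,1]+.205);
for a in np.arange(.1,.18,.004):
    k=(p[:,2]>a)&(p[:,2]<a+.004);print(round(a,3),np.percentile(d[k],80).round(4),end='; ')
cv2.imwrite('pics/c4c.png',cv2.resize(s['color'][190:370,360:520,::-1],None,fx=3,fy=3))
E
```

```text
clock: 9.5
tcp_pos: [0.4824, -0.2072, 0.2638]
tool_rot: [2.22, 2.22, 0.001]
force: [-0.3, 0.0, -0.0]
gripper_width: 0.0854
finger_force: 0.0
0.165 261 [ 0.479  -0.2056] 0.1746 [0.1735 0.1743] r 0.0267
0.152 307 [ 0.4791 -0.2055] 0.166 [0.1649 0.1658] r 0.0255
0.138 245 [ 0.4794 -0.2057] 0.1529 [0.1513 0.1526] r 0.0246
0.128 121 [ 0.4798 -0.2055] 0.1399 [0.1388 0.1397] r 0.0241
0.1 301 [ 0.4794 -0.2051] 0.125 [0.1237 0.1245] r 0.0253
0.1 0.0257; 0.104 0.0258; 0.108 0.0267; 0.112 0.0265; 0.116 0.0269; 0.12 0.028; 0.124 0.0269; 0.128 0.0246; 0.132 0.0252; 0.136 0.0254; 0.14 0.0256; 0.144 0.0258; 0.148 0.0259; 0.152 0.0264; 0.156 0.0265; 0.16 0.0269; 0.164 0.0272; 0.168 0.0281; 0.172 0.0284; Traceback (most recent call last):
  File "<stdin>", line 9, in <module>
    return _quantile_unchecked(
        a, q, axis, out, overwrite_input, method, keepdims, weights)
    return _ureduce(a,
                    func=_quantile_ureduce_func,
    ...<5 lines>...
                    overwrite_input=overwrite_input,
                    method=method)
    r = func(a, **kwargs)
    result = _quantile(arr,
                       quantiles=q,
    ...<2 lines>...
                       out=out,
                       weights=wgt)
    slices_having_nans = np.isnan(arr[-1, ...])
                                  ~~~^^^^^^^^^
IndexError: index -1 is out of bounds for axis 0 with size 0
```

The released rim is at about 172 mm and the stack's mouth is 50 mm below it. The two beakers are coaxial within 1 mm, and the gripper is clear.

```bash
python3 -c "
from rig import env
print(env.sign_off())"
```

```text
the job is handed in; nothing more can be done
None
```

The loose blue beaker is nested upright in the stack, pressed until its rim was level with the gauge top (within about 1–2 mm by camera), and released. I carried it over the white beaker without approaching it, and handed the job in at about 9.5 s; no verdict came back.

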